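Close and clamp the test chamber

TASK

Draw the orange cover out of its rack bay by the edge that sticks out, let go of it on the open bench, then take it by its knob and set it level in the recessed seat of the test stand's chamber. Then press the red sprung lever down over it until the catch holds it, and leave the blue spare plate and the other things on the bench alone.

Things in the scene. Friction and masses are not known exactly. Their poses are not given: they have to be found in the camera images.
- cover: loose orange plate, 110 (its x) x 60 (y) x 8 mm, about 180 g, with a black square knob 24 x 24 mm, 22 mm tall in the middle of its top (knob top 30 mm over the underside). Origin: centre of the underside; z up. Starts flat on the bench in one of the rack's two bays, sticking about 40 mm out of its front, the knob under the roof
- spare: loose blue plate without knob, 110 mm (x) by 50 mm (y) by 8 mm, flat in the other bay of the rack, sticking out likewise; bystander, leave alone. Origin: centre of the underside
- rack: fixed blue rack with two bays side by side, each 102 mm wide, 38 mm high, no floor (plates lie on the bench), closed at the back; 228 mm wide (y), 110 mm deep (x), roof top 44 mm over the bench. Origin: on the bench under the middle of its front edge; x points into the bays, away from the robot; bay centres at y = +55 and -55 mm
- stand: fixed test stand: grey foot plate 230 x 150 x 12 mm, aluminium open chamber 90 mm (x) by 140 mm (y), top 53 mm over the bench. Grey catch post at x = +75, y = +42 mm, 144 mm tall; red hinge cheeks at x = +130 mm, 124 mm tall. Origin: on the bench under the chamber's centre; x points from there to the lever's hinge, away from the robot
- seat (a point): centre of the chamber's recessed seat, on the ledge that carries the cover, 45 mm over the bench; axes as the stand's. Recess 66 (x) x 116 (y) x 8 mm deep: the seated cover is flush with the rim, 3 mm play each side, long side along the stand's y, either way round. Seated, the cover's origin is at this point, its knob top 75 mm over the bench
- lever_hinge (a point): point on the lever's hinge axis (which runs along the stand's y), 105 mm over the bench and 130 mm behind the seat centre along the stand's x
- lever (a joint): red lever, 20 mm wide, 12 mm thick: 0 = raised by its spring, 1.36 rad over the horizontal, leaning to the robot; grows as it is pressed down over the chamber. Catch snaps in at 1.36 (level), stop at 1.40: press about 5 mm past level and let go, it stays near 1.36; else it springs up. Its sprung pad then bears on the knob. Takes 6 to 10 N at the bar
- lever_bar (a point): centre of the black cross-bar at the lever's free end (16 mm thick, 64 mm long along the stand's y), 195 mm from the hinge axis; the place to press. Raised it is 296 mm over the bench, latched 105 mm
- tub: loose red plastic cup, 64 mm across, 50 mm tall, behind the rack; bystander. Origin: centre of the underside
- driver: loose screwdriver on the bench between robot and stand; bystander. Origin: about its middle
- case: loose orange lidded parts case, 94 x 134 x 42 mm, left of the stand; bystander. Origin: centre of the underside

How it is judged:
By the outcome, as a careful person would: the job done as asked, in the order asked, and still so for the second after the job is handed in, with the robot touching nothing.
It also fails if it takes over 72 s, if anything falls off the work surface, if the arm or the gripper's body presses on something with over 40 N, if the wrist force passes 120 N, or if a joint passes its speed limit or range.

ROBOT

A 7-joint arm with a two-finger parallel gripper is mounted at the origin on the work surface. World frame = base frame: x ahead of the robot, y to its left, z up, the work surface at z = 0. Lengths are in m, angles in rad, forces in N, time in s.
With the tool pointing down it reaches from about 0.425 to 0.925 m from the base axis. Payload 6.8 kg.
Tool frame: the origin (TCP) lies between the finger pads; the fingertips stand r.tcp_to_tips ahead of it and the grasp point (between the pads) is the TCP (r.tcp_to_tips is the distance from the TCP to the fingertips, in m); z points along the fingers, y is the line along which they close (so a half turn about z gives the same grasp; the last joint's range is limited). The gripper opens to 85 mm and grips with 20 to 120 N. Pads are 22 mm wide; open, the fingers measure 114 mm over their backs; the gripper's body (76 mm by 85 mm) begins 54 mm behind the grasp point. The pads swing forward as they close: fully open they stand 13 mm farther back than shut.
Start: joints at [-1.24, 0.477, 0.022, 1.555, -0.011, 1.109, -0.083], TCP at [0.287, 0.611, 0.25] pointing down, gripper open.
Joint ranges: [-2.96, 2.96], [-0.34, 2.1], [-1.41, 1.46], [0.24, 2.44], [-1.37, 4.51], [0.17, 1.92], [-2.96, 2.96]. Speed limits (rad/s): [2.39, 2.39, 3.14, 3.14, 3.14, 3.14, 3.14].

INTERFACE

Orientations are given as a rotation vector (axis times angle).
In Python, from bench import r gives the robot as it stands.
- The arm moves only by the tool servo_tool, never from a script. Its argument "commands" is a list of rows, each a list of 2 entries, a list of its own where there are three numbers: the shift along the tool's x, y, z normalised to -1 to 1, where 1 is 250 mm, then the turn, a rotation vector about the tool's x, y, z normalised to -1 to 1, where 1 is 90 degrees. In form: [[[dx, dy, dz], [ax, ay, az]], ...]. A call has 1 to 20 rows; each row is the pose to reach, as a shift and turn from the pose commanded when the call began, along the tool's axes at that moment; what a row does not reach only later rows make up. A row lasts 1/10 s, in which the tool goes at most 50 mm and 8.59 degrees, less where a joint would pass 70% of its speed; a pose out of reach is approached as far as the arm can. A call with a number of a shift or a turn outside -1 to 1 is refused whole. A call with a gripper value outside its range is refused whole. "claw" is the closure, from 0 (fully open) to 1 (shut), set as the call begins (left out, the last holds). The fingers move at their own pace and stop on an object; "squeeze" is the grip in N (left out, the last holds). Time passes only in rows, so rows that repeat a pose let the fingers close. It gives the time, the measured TCP pose, the force, the opening and the grip force at its end, in the units of the state.
- r.get_obs(): the state, without advancing time (a new reading comes with each control period).
- r.grab_frame(name): name is "scene" or "top" or "wrist"; returns (picture, depth): 420x560x3 uint8, red, green, blue; 420x560 float32, m along the optical axis (not along the pixel's ray), 0 where there is no reading.
- r.camera_model(name): a dict with "fx", "fy", "cx", "cy" (pixels), "k1" (the pictures are not rectified: a ray, as slopes to the right and down, at radius r is drawn at 1 + k1 r^2 times it, then the intrinsics apply), "extrinsics" (4x4, takes a point from camera to world coordinates); the wrist camera has in their place "hand_eye" (4x4, takes a point from camera to tool coordinates, whose origin is the TCP and whose axes are the flange's). Camera axes: x right, y down, z forward; pixel columns grow to the right and rows downward; lengths in m; the calibration is good to about 2 mm. A picture is of the moment at which its call begins: read the wrist's pose just before it. camera_model takes no time and is no camera call.
- r.hand_in(): hands the job in; it is judged then, once.
Trained networks look in the newest picture that a camera, given by its name, has taken for a name from the list of things; names that differ only in an ending like _2 or _b are one class to them, and where a whole thing is asked for, a point or a joint stands for the part that bears it (a point fixed in the world has none). Each returns a list of dicts, best first, with "confidence" (0 to 1); they miss things now and then, are a little off and sometimes report something else, mostly with a low value. They report only what shows in the picture. A call takes as long as a camera call.
- r.boxes_of(camera, target): "uv" ([column, row] in pixels, amid what is visible of it).
- r.mark_of(camera, target): "uv" ([column, row] in pixels: a listed point, or the origin of a listed thing).
The state is a dict: "clock": time; "joints": joint angles; "qvel": joint speeds; "tau": joint torques, N m; "tcp_pos": TCP position; "orientation": TCP orientation; "contact_force": force on the tool from outside, world axes, zero at the start; "moment": the same for the moment, N m; "grip_width": finger opening in m; "gripper_force": force on a finger pad.
Only numpy, scipy, OpenCV 4.12 (cv2) and the standard library are available. Lean on these libraries where they do the work, as an engineer would, in place of code of your own. Each camera call takes 0.05 s, during which the arm holds its last target. There are 200 camera calls.

## Working session

There is one attempt and no reset: what is moved stays moved. The work goes in short steps, Python scripts to look and compute and a tool call to move; the robot and the scene stay as the last step left them, time stands still between calls to the robot, and variables do not carry over. Pictures are saved under pics/ and viewed, at most 13 in all, crops included, and the job is handed in when it is done.

Besides the shell and the picture viewer there is one more tool, called after "Request:" in YAML: its name, and indented under it one key for each argument. servo_tool: Moves the arm, as the interface text tells. Scaled input: -1 to 1 covers 250 mm each way for a shift and 90 degrees each way for a turn. Its arguments: {"type":"object","properties":{"commands":{"type":"array"},"claw":{"type":"number"},"squeeze":{"type":"number"}},"required":["commands"]}

```bash
ls; mkdir -p pics; cat > h.py <<'E'
import numpy as np, cv2
from scipy.spatial.transform import Rotation as R
from bench import r
def cam(n):
    c=r.camera_model(n)
    if 'extrinsics' in c: return c,np.array(c['extrinsics'])
    o=r.get_obs();T=np.eye(4);T[:3,:3]=R.from_rotvec(o['orientation']).as_matrix();T[:3,3]=o['tcp_pos']
    return c,T@np.array(c['hand_eye'])
def slopes(c,uv):
    uv=np.asarray(uv,float).reshape(-1,2)
    d=np.stack([(uv[:,0]-c['cx'])/c['fx'],(uv[:,1]-c['cy'])/c['fy']],1);s=d.copy()
    for _ in range(20): s=d/(1+c['k1']*(s**2).sum(1,keepdims=True))
    return s
def onplane(c,T,uv,z):
    s=slopes(c,uv);d=np.c_[s,np.ones(len(s))]@T[:3,:3].T
    return T[:3,3]+d*((z-T[2,3])/d[:,2:])
def cloud(c,T,D):
    h,w=D.shape;u,v=np.meshgrid(np.arange(w),np.arange(h))
    s=slopes(c,np.stack([u.ravel(),v.ravel()],1));P=np.c_[s,np.ones(len(s))]*D.reshape(-1,1)
    return (P@T[:3,:3].T+T[:3,3]).reshape(h,w,3)
def proj(c,T,P):
    q=(np.asarray(P,float).reshape(-1,3)-T[:3,3])@T[:3,:3];s=q[:,:2]/q[:,2:]
    s=s*(1+c['k1']*(s**2).sum(1,keepdims=True));return s*[c['fx'],c['fy']]+[c['cx'],c['cy']]
E
python3 - <<'E'
from h import *
ims=[]
for n in ['top','scene']:
    c,T=cam(n);I,D=r.grab_frame(n);np.savez(f'{n}.npz',I=I,D=D);cv2.imwrite(f'pics/{n}0.png',I[:,:,::-1])
    print(n,{k:round(float(c[k]),3) for k in('fx','fy','cx','cy','k1')},T.round(3).tolist())
    X=cloud(c,T,D)
    for t in ['cover','spare','rack','stand','seat','lever_hinge','lever_bar','driver','case','tub']:
        for f in ('mark_of','boxes_of'):
            try:
                for q in getattr(r,f)(n,t)[:2]:
                    u,v=np.round(q['uv']).astype(int);print(t,f,round(q['confidence'],2),(u,v),X[min(max(v,0),419),min(max(u,0),559)].round(3),onplane(c,T,[q['uv']],{'seat':.045,'lever_hinge':.105,'lever_bar':.296}.get(t,0.))[0].round(3))
            except Exception as e: print(t,f,e)
o=r.get_obs();print(o, r.tcp_to_tips)
E
```

```text
pics
top {'fx': 396.161, 'fy': 396.161, 'cx': 282.438, 'cy': 215.786, 'k1': -0.005} [[0.004, -0.987, 0.16, 0.42], [-1.0, -0.0, 0.02, 0.043], [-0.02, -0.16, -0.987, 1.149], [0.0, 0.0, 0.0, 1.0]]
cover mark_of 0.72 (np.int64(402), np.int64(225)) [ 0.573 -0.269  0.044] [ 0.579 -0.282  0.   ]
cover boxes_of 0.63 (np.int64(402), np.int64(238)) [ 0.54  -0.278  0.005] [ 0.541 -0.28   0.   ]
spare mark_of 0.78 (np.int64(365), np.int64(229)) [ 0.562 -0.166  0.04 ] [ 0.567 -0.174  0.   ]
spare boxes_of 0.68 (np.int64(369), np.int64(239)) [ 0.537 -0.183  0.008] [ 0.537 -0.184  0.   ]
rack mark_of 0.86 (np.int64(384), np.int64(232)) [ 0.558 -0.229 -0.002] [ 0.557 -0.228  0.   ]
rack mark_of 0.59 (np.int64(239), np.int64(240)) [0.533 0.191 0.015] [0.534 0.193 0.   ]
rack boxes_of 0.93 (np.int64(381), np.int64(209)) [ 0.618 -0.211  0.047] [ 0.626 -0.223  0.   ]
rack boxes_of 0.5 (np.int64(295), np.int64(293)) [0.384 0.03  0.023] [0.383 0.03  0.   ]
stand mark_of 0.6 (np.int64(239), np.int64(241)) [0.53  0.192 0.009] [0.532 0.192 0.   ]
stand boxes_of 0.57 (np.int64(233), np.int64(224)) [0.58  0.21
[... 3592 characters left out ...]
ck': 2.1, 'joints': array([-1.24008115,  0.47697521,  0.02240773,  1.55542239, -0.01150688,
        1.10932537, -0.08309851]), 'qvel': array([ 0.00051572,  0.00021141,  0.00011649,  0.00213965,  0.00149271,
       -0.00187921, -0.00042771]), 'tau': array([-5.23150593e-04, -5.96313393e+01,  1.60596482e+00, -2.81539392e+01,
        1.24281080e-02,  1.64684763e-03, -7.31293426e-06]), 'tcp_pos': array([0.28678265, 0.61104634, 0.25031522]), 'orientation': array([-6.83814211e-01, -3.06625142e+00, -1.04253755e-06]), 'contact_force': array([ 0.08738987,  0.01351608, -0.66381446]), 'moment': array([-0.00989045, -0.03516859, -0.00415768]), 'gripper_force': 0.0, 'grip_width': 0.08547636486003805} 0.019
```

View pics/top0.png

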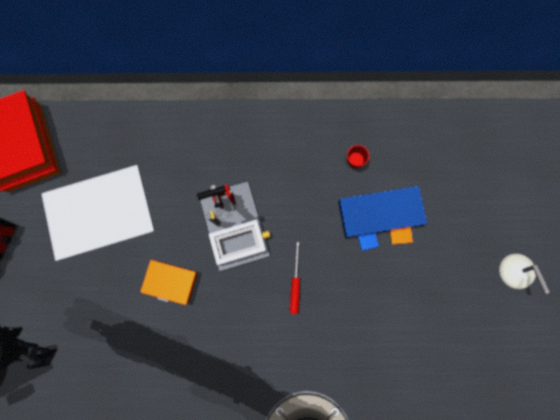

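View pics/scene0.png

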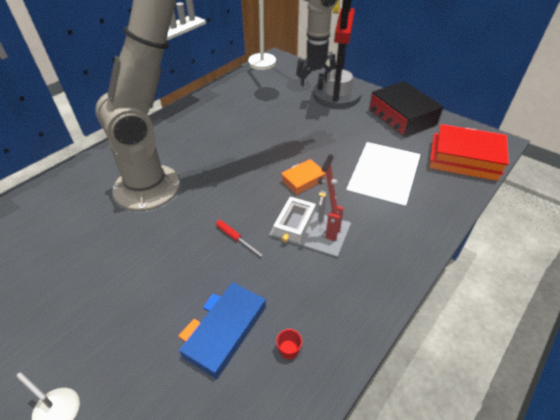

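```bash
python3 - <<'E'
from h import *
for n in ['top','scene']:
    c,T=cam(n);z=np.load(n+'.npz');I,D=z['I'].astype(int),z['D'];X=cloud(c,T,D)
    u,v=np.meshgrid(np.arange(560),np.arange(420))
    hsv=cv2.cvtColor(z['I'],cv2.COLOR_RGB2HSV).astype(int);H,S,V=[hsv[...,i] for i in range(3)]
    near=lambda x,y,d:(np.hypot(X[...,0]-x,X[...,1]-y)<d)
    def rect(m,name):
        P=X[m][:,:2]; 
        if len(P)<5: print(n,name,len(P));return
        q=cv2.minAreaRect((P*1000).astype(np.float32));print(n,name,len(P),np.round(q[0],1),np.round(q[1],1),round(q[2],1),'z',np.median(X[m][:,2]).round(4),'corners',cv2.boxPoints(q).round().tolist())
    rect((H>100)&(H<125)&(S>150)&near(.62,-.22,.16)&(X[...,2]>.035)&(X[...,2]<.056),'rackroof')
    rect((H>8)&(H<22)&(S>150)&near(.535,-.28,.07)&(X[...,2]<.02),'cover')
    rect((H>100)&(H<115)&(S>150)&(V>150)&near(.537,-.18,.06)&(X[...,2]<.02),'spare')
    rect((S<40)&(V>130)&near(.53,.195,.11)&(X[...,2]>.045)&(X[...,2]<.062),'rim')
    rect((S<60)&near(.56,.2,.16)&(X[...,2]>.006)&(X[...,2]<.02),'foot')
    rect(near(.606,.215,.06)&(X[...,2]>.28),'bar')
    rect(near(.65,.225,.05)&(X[...,2]>.11)&(X[...,2]<.13)&(S>120),'cheeks')
    rect((H>8)&(H<22)&(S>150)&near(.416,.385,.12)&(X[...,2]>.03),'case')
E
```

```text
top rackroof 3097 [ 614.  -217.3] [109.6 228.9] 9.4 z 0.0438 corners [[541.0, -113.0], [579.0, -339.0], [687.0, -321.0], [649.0, -95.0]]
top cover 313 [ 546.8 -276.7] [42.7 63.2] 4.3 z 0.0078 corners [[523.0, -247.0], [528.0, -310.0], [570.0, -307.0], [566.0, -244.0]]
top spare 270 [ 533.  -180.4] [45.7 51.4] 14.2 z 0.0079 corners [[505.0, -161.0], [517.0, -211.0], [561.0, -200.0], [549.0, -150.0]]
top rim 856 [524.9 192.6] [ 90.5 140.6] 16.9 z 0.0521 corners [[461.0, 247.0], [502.0, 112.0], [589.0, 138.0], [548.0, 273.0]]
top foot 2372 [550.9 203.8] [290.7 265.7] 44.2 z 0.0119 corners [[354.0, 198.0], [539.0, 7.0], [748.0, 210.0], [563.0, 400.0]]
top bar 210 [610.8 218.1] [16.3 63.6] 15.8 z 0.3016 corners [[594.0, 247.0], [612.0, 185.0], [627.0, 190.0], [610.0, 251.0]]
top cheeks 64 [649.5 229.6] [36.4 46.9] 17.5 z 0.1228 corners [[625.0, 246.0], [639.0, 202.0], [674.0, 213.0], [660.0, 257.0]]
top case 1640 [414.3 384. ] [134.7  94.1] 75.4 z 0.0421 corners [[352.0, 331.0], [443.0, 307.0], [477.0, 437.0], [386.0, 461.0]]
scene rackroof 3502 [ 616.1 -216.1] [112.3 227.3] 9.6 z 0.0437 
[... 289 characters left out ...]
0], [516.0, -207.0], [541.0, -204.0], [534.0, -155.0]]
scene rim 513 [536.8 196.6] [113.  145.9] 16.0 z 0.0509 corners [[462.0, 251.0], [503.0, 111.0], [611.0, 142.0], [571.0, 282.0]]
scene foot 1405 [579.2 208.8] [229.7 154.9] 16.8 z 0.0109 corners [[447.0, 250.0], [492.0, 102.0], [712.0, 168.0], [667.0, 316.0]]
scene bar 117 [612.8 218. ] [15.1 63.9] 16.9 z 0.2999 corners [[596.0, 246.0], [615.0, 185.0], [629.0, 190.0], [611.0, 251.0]]
scene cheeks 94 [652.5 229.9] [33.7 48.8] 15.3 z 0.1216 corners [[630.0, 249.0], [643.0, 202.0], [675.0, 211.0], [662.0, 258.0]]
scene case 676 [416.4 384. ] [136.   97.9] 74.8 z 0.0403 corners [[351.0, 331.0], [446.0, 306.0], [481.0, 437.0], [387.0, 462.0]]
```

The top picture shows the orange cover edge at about (402,236) and the blue spare at (369,241) in front of the rack, with the chamber at (239,242) and the raised bar at (212,192). The scene picture agrees. I'm moving to a wrist view in front of the cover.

Request:
servo_tool:
  commands:
    - [[-0.76,-0.95,0],[0,0,0]]
    - [[-0.76,-0.95,0],[0,0,0]]
    - [[-0.76,-0.95,0],[0,0,0]]
    - [[-0.76,-0.95,0],[0,0,0]]
    - [[-0.76,-0.95,0],[0,0,0]]
    - [[-0.76,-0.95,0],[0,0,0]]
    - [[-0.76,-0.95,0],[0,0,0]]
  claw: 0

```text
clock: 2.8
tcp_pos: [0.3597, 0.3087, 0.2504]
orientation: [0.697, 3.063, -0.003]
contact_force: [-0.2, 0.7, 0.3]
grip_width: 0.0854
gripper_force: 0.0
```

Request:
servo_tool:
  commands:
    - [[-0.76,-0.95,0],[0,0,0]]
    - [[-0.76,-0.95,0],[0,0,0]]
    - [[-0.76,-0.95,0],[0,0,0]]
    - [[-0.76,-0.95,0],[0,0,0]]
    - [[-0.76,-0.95,0],[0,0,0]]
    - [[-0.76,-0.95,0],[0,0,0]]
    - [[-0.76,-0.95,0],[0,0,0]]

```text
clock: 3.5
tcp_pos: [0.4299, 0.014, 0.2509]
orientation: [0.697, 3.061, -0.001]
contact_force: [1.1, 0.6, 0.5]
grip_width: 0.0856
gripper_force: 0.0
```

Request:
servo_tool:
  commands:
    - [[-0.76,-0.95,0.1],[0,0,-0.33]]
    - [[-0.76,-0.95,0.1],[0,0,-0.33]]
    - [[-0.76,-0.95,0.1],[0,0,-0.33]]
    - [[-0.76,-0.95,0.1],[0,0,-0.33]]
    - [[-0.76,-0.95,0.1],[0,0,-0.33]]
    - [[-0.76,-0.95,0.1],[0,0,-0.33]]
    - [[-0.76,-0.95,0.1],[0,0,-0.33]]
    - [[-0.76,-0.95,0.1],[0,0,-0.33]]
    - [[-0.76,-0.95,0.1],[0,0,-0.33]]

```text
clock: 4.4
tcp_pos: [0.5003, -0.2768, 0.2248]
orientation: [0.122, -3.138, 0.0]
contact_force: [-0.3, 0.2, 0.7]
grip_width: 0.0857
gripper_force: 0.0
```

```bash
cat >> h.py <<'E'
def plan(p,head,tilt=None):
    "normalised shift and turn to a tool-down pose with tool y at heading (deg)"
    o=r.get_obs();A=R.from_rotvec(o['orientation']);a=np.radians(head)
    y=np.array([np.cos(a),np.sin(a),0]);z=np.array([0,0,-1.]);x=np.cross(y,z)
    B=R.from_matrix(np.stack([x,y,z],1))
    print('shift',(A.inv().apply(np.array(p)-o['tcp_pos'])/.25).round(3),'turn',((A.inv()*B).as_rotvec()/(np.pi/2)).round(3))
def orange(n,name,zmax,xy,rad,zmin=-.01):
    c,T=cam(n);I,D=r.grab_frame(n);X=cloud(c,T,D);cv2.imwrite(f'pics/{name}.png',I[:,:,::-1])
    h=cv2.cvtColor(I,cv2.COLOR_RGB2HSV).astype(int)
    m=(h[...,0]>6)&(h[...,0]<24)&(h[...,1]>130)&(X[...,2]<zmax)&(X[...,2]>zmin)&(np.hypot(X[...,0]-xy[0],X[...,1]-xy[1])<rad)
    q=cv2.minAreaRect((X[m][:,:2]*1000).astype(np.float32))
    print(n,m.sum(),np.round(q[0],1),np.round(q[1],1),round(q[2],1),'z',np.median(X[m][:,2]).round(4),cv2.boxPoints(q).round(1).tolist())
    return c,T,I,X,m
E
python3 - <<'E'
from h import *
c,T=cam('wrist');print(np.array(c['hand_eye']).round(3).tolist(),c['fx'])
c,T,I,X,m=orange('wrist','w1',.02,(.54,-.277),.09)
P=(X[m][:,:2])
# edge fits: front edge and sides in cover frame
print(proj(c,T,[[.528,-.277,.008],[.569,-.28,.044]]).round())
plan((.544,-.276,.1),95)
E
```

```text
[[0.001, -0.955, -0.296, 0.076], [1.0, 0.001, 0.0, 0.0], [0.0, -0.296, 0.955, -0.124], [0.0, 0.0, 0.0, 1.0]] 315.041678573295
wrist 2225 [ 556.3 -274. ] [57.7 60.5] 5.8 z 0.0083 [[524.5, -246.8000030517578], [530.5999755859375, -307.0], [588.0999755859375, -301.20001220703125], [581.9000244140625, -241.0]]
[[276. 212.]
 [270. 258.]]
shift [-0.174 -0.018  0.499] turn [ 0.001 -0.    -0.005]
```

View pics/w1.png

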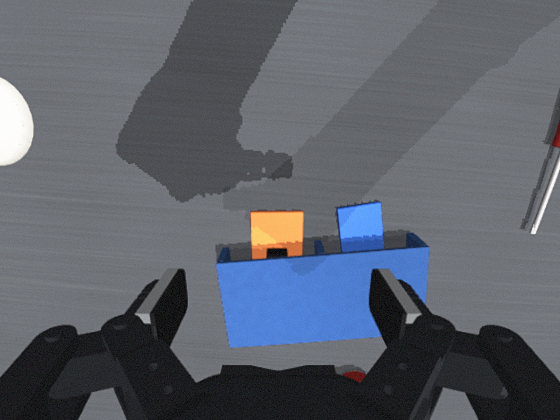

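The wrist picture shows the cover edge at (277,212)–(277,258), with its knob under the roof. The spare at (360,225) is clear of it. I'll descend over the edge.

Request:
servo_tool:
  commands:
    - [[-0.16,-0.017,0.5],[0,0,-0.014]]
    - [[-0.16,-0.017,0.5],[0,0,-0.014]]
    - [[-0.16,-0.017,0.5],[0,0,-0.014]]
    - [[-0.16,-0.017,0.66],[0,0,-0.014]]
    - [[-0.16,-0.017,0.66],[0,0,-0.014]]
    - [[-0.16,-0.017,0.66],[0,0,-0.014]]
  claw: 0.2
  squeeze: 30

```text
clock: 5.05
tcp_pos: [0.5404, -0.2755, 0.0607]
orientation: [0.162, -3.137, -0.002]
contact_force: [0.4, -1.1, -0.4]
grip_width: 0.0686
gripper_force: 0.0
```

```bash
python3 - <<'E'
from h import *
plan((.5405,-.2757,.02),95.8)
E
```

```text
shift [-0.    -0.001  0.163] turn [ 0.001 -0.001  0.001]
```

Request:
servo_tool:
  commands:
    - [[0,0,0.08],[0,0,0]]
    - [[0,0,0.12],[0,0,0]]
    - [[0,0,0.16],[0,0,0]]
    - [[0,0,0.16],[0,0,0]]

```text
clock: 5.45
tcp_pos: [0.5401, -0.2767, 0.0203]
orientation: [0.16, -3.137, -0.001]
contact_force: [-0.6, 0.7, 0.8]
grip_width: 0.0681
gripper_force: 0.0
```

Request:
servo_tool:
  commands:
    - [[0,0,0.008],[0,0,0]]
    - [[0,0,0.008],[0,0,0]]

```text
clock: 5.65
tcp_pos: [0.5405, -0.2773, 0.0188]
orientation: [-0.159, 3.137, -0.0]
contact_force: [-0.5, -0.4, 0.1]
grip_width: 0.0686
gripper_force: 0.0
```

Request:
servo_tool:
  commands:
    - [[0,0,0],[0,0,0]]
    - [[0,0,0],[0,0,0]]
    - [[0,0,0],[0,0,0]]
    - [[0,0,0],[0,0,0]]
  claw: 0.5
  squeeze: 30

```text
clock: 6.05
tcp_pos: [0.5405, -0.2772, 0.0191]
orientation: [-0.16, 3.137, 0.0]
contact_force: [-2.0, 1.0, 6.4]
grip_width: 0.0587
gripper_force: 31.5
```

Request:
servo_tool:
  commands:
    - [[0.02,0,-0.004],[0,0,0]]
    - [[0.08,-0.01,-0.004],[0,0,0]]
    - [[0.16,-0.01,-0.004],[0,0,0]]
    - [[0.24,-0.02,-0.004],[0,0,0]]
    - [[0.32,-0.02,-0.004],[0,0,0]]
    - [[0.4,-0.03,-0.004],[0,0,0]]
    - [[0.48,-0.03,-0.004],[0,0,0]]
    - [[0.5,-0.03,-0.004],[0,0,0]]
    - [[0.5,-0.03,-0.004],[0,0,0]]
    - [[0.5,-0.03,0.002],[0,0,0]]

```text
clock: 7.05
tcp_pos: [0.416, -0.2975, 0.0188]
orientation: [0.158, -3.137, -0.002]
contact_force: [-11.0, 4.3, 39.3]
grip_width: 0.0586
gripper_force: 36.8
```

Request:
servo_tool:
  commands:
    - [[0,0,0],[0,0,0]]
    - [[0,0,0],[0,0,0]]
    - [[0,0,-0.1],[0,0,0]]
    - [[-0.06,0,-0.3],[0,0,0]]
    - [[-0.06,0,-0.48],[0,0,0]]
    - [[-0.06,0,-0.48],[0,0,0]]
    - [[-0.06,0,-0.48],[0,0,0]]
  claw: 0.2

```text
clock: 7.75
tcp_pos: [0.4331, -0.2956, 0.1388]
orientation: [-0.162, 3.135, -0.002]
contact_force: [-0.5, 0.8, -0.5]
grip_width: 0.0685
gripper_force: 0.0
```

```bash
python3 - <<'E'
from h import *
c,T,I,X,m=orange('wrist','w2',.016,(.47,-.285),.1)
h=cv2.cvtColor(I,cv2.COLOR_RGB2HSV).astype(int)
k=(X[...,2]>.024)&(X[...,2]<.036)&(np.hypot(X[...,0]-.466,X[...,1]+.285)<.04)
q=cv2.minAreaRect((X[k][:,:2]*1000).astype(np.float32));print('knob',k.sum(),q)
n=orange('top','t2',.016,(.47,-.285),.1)
E
```

```text
wrist 7189 [ 460.4 -292.2] [113.8  61. ] 6.3 z 0.0082 [[400.5, -268.1000061035156], [407.20001220703125, -328.70001220703125], [520.2999877929688, -316.29998779296875], [513.5999755859375, -255.6999969482422]]
knob 874 ((458.6280212402344, -293.2681884765625), (24.623075485229492, 23.476572036743164), 6.340247631072998)
top 604 [ 456.5 -295.6] [114.5  65.3] 7.2 z 0.0077 [[395.6000061035156, -270.3999938964844], [403.70001220703125, -335.20001220703125], [517.4000244140625, -320.8999938964844], [509.20001220703125, -256.1000061035156]]
```

View pics/w2.png

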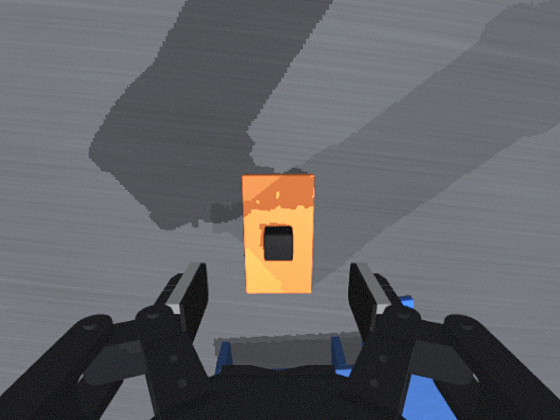

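The cover lies free on the bench at about (279,234), with its knob at (279,243). Next I take the knob, lowering with the fingers partly closed.

```bash
python3 - <<'E'
from h import *
plan((.459,-.293,.06),96.3)
E
```

```text
shift [-0.111 -0.004  0.307] turn [ 0.001 -0.001 -0.005]
```

Request:
servo_tool:
  commands:
    - [[-0.11,-0.004,0.15],[0,0,-0.005]]
    - [[-0.11,-0.004,0.32],[0,0,-0.005]]
    - [[-0.11,-0.004,0.37],[0,0,-0.005]]
    - [[-0.11,-0.004,0.37],[0,0,-0.005]]
    - [[-0.11,-0.004,0.37],[0,0,-0.005]]
  claw: 0.55

```text
clock: 8.35
tcp_pos: [0.4584, -0.2946, 0.0457]
orientation: [0.17, -3.136, 0.0]
contact_force: [-0.1, -1.2, 0.2]
grip_width: 0.0386
gripper_force: 0.0
```

Request:
servo_tool:
  commands:
    - [[0,0,0.02],[0,0,0]]
    - [[0,0,0.04],[0,0,0]]
    - [[0,0,0.04],[0,0,0]]

```text
clock: 8.65
tcp_pos: [0.4591, -0.2939, 0.0355]
orientation: [-0.172, 3.136, 0.0]
contact_force: [-0.0, -0.7, 0.4]
grip_width: 0.0385
gripper_force: 0.0
```

Request:
servo_tool:
  commands:
    - [[0,0,0.012],[0,0,0]]
    - [[0,0,0.012],[0,0,0]]

```text
clock: 8.85
tcp_pos: [0.459, -0.2939, 0.0322]
orientation: [-0.172, 3.137, 0.0]
contact_force: [0.5, -0.1, -0.1]
grip_width: 0.0385
gripper_force: 0.0
```

Request:
servo_tool:
  commands:
    - [[0,0,0],[0,0,0]]
    - [[0,0,0],[0,0,0]]
    - [[0,0,0],[0,0,0]]
    - [[0,0,0],[0,0,0]]
    - [[0,0,0],[0,0,0]]
  claw: 0.9
  squeeze: 50

```text
clock: 9.35
tcp_pos: [0.4591, -0.294, 0.0325]
orientation: [-0.172, 3.137, 0.0]
contact_force: [-2.5, 0.4, 5.1]
grip_width: 0.023
gripper_force: 50.2
```

Request:
servo_tool:
  commands:
    - [[0,0,-0.06],[0,0,0]]
    - [[0,0,-0.2],[0,0,0]]
    - [[0,0,-0.4],[0,0,0]]
    - [[0,0,-0.6],[0,0,0]]
    - [[0,0,-0.6],[0,0,0]]
    - [[0,0,-0.6],[0,0,0]]

```text
clock: 9.95
tcp_pos: [0.4595, -0.294, 0.1837]
orientation: [-0.172, 3.134, -0.001]
contact_force: [-0.5, -0.0, -2.9]
grip_width: 0.0227
gripper_force: 49.6
```

```bash
python3 - <<'E'
from h import *
o=orange('wrist','w3',.3,(.459,-.293),.1,.1)
plan((.49,-.05,.18),40);plan((.5,.193,.18),16.5)
E
```

```text
wrist 13671 [ 459.  -293.8] [109.8  60. ] 6.4 z 0.1593 [[401.1000061035156, -270.20001220703125], [407.79998779296875, -329.79998779296875], [517.0, -317.5], [510.20001220703125, -257.79998779296875]]
shift [-0.231  0.954  0.009] turn [ 0.    -0.     0.625]
shift [-0.377  1.916  0.01 ] turn [ 0.    -0.     0.886]
```

View pics/w3.png

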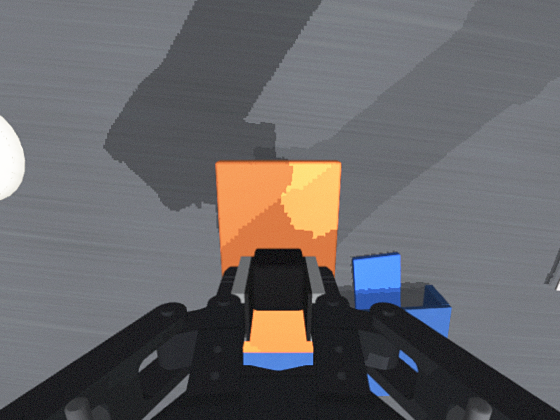

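The cover hangs level and square in the fingers; its visible top spans (217,162)–(340,270). Carrying it to the stand.

Request:
servo_tool:
  commands:
    - [[-0.23,0.95,0],[0,0,0.44]]
    - [[-0.23,0.95,0],[0,0,0.44]]
    - [[-0.23,0.95,0],[0,0,0.44]]
    - [[-0.23,0.95,0],[0,0,0.44]]
    - [[-0.23,0.95,0],[0,0,0.44]]
    - [[-0.23,0.95,0],[0,0,0.44]]
    - [[-0.23,0.95,0],[0,0,0.44]]

```text
clock: 10.7
tcp_pos: [0.4893, -0.0478, 0.1804]
orientation: [-0.891, -3.009, 0.002]
contact_force: [0.6, 0.2, -2.5]
grip_width: 0.023
gripper_force: 49.7
```

```bash
python3 - <<'E'
from h import *
plan((.490,.183,.18),16.5)
E
```

```text
shift [0.5   0.776 0.002] turn [-0.002 -0.002  0.45 ]
```

Request:
servo_tool:
  commands:
    - [[0.5,0.78,0],[0,0,0.45]]
    - [[0.5,0.78,0],[0,0,0.45]]
    - [[0.5,0.78,0],[0,0,0.45]]
    - [[0.5,0.78,0],[0,0,0.45]]
    - [[0.5,0.78,0],[0,0,0.45]]
    - [[0.5,0.78,0],[0,0,0.45]]
    - [[0.5,0.78,0],[0,0,0.45]]
    - [[0.5,0.78,0],[0,0,0.45]]

```text
clock: 11.5
tcp_pos: [0.4926, 0.1776, 0.1815]
orientation: [-1.889, -2.51, 0.004]
contact_force: [0.4, 0.2, -2.6]
grip_width: 0.0229
gripper_force: 49.8
```

```bash
python3 - <<'E'
from h import *
c,T=cam('wrist');I,D=r.grab_frame('wrist');X=cloud(c,T,D);cv2.imwrite('pics/w4.png',I[:,:,::-1])
t,Tt=cam('top');It,Dt=r.grab_frame('top')
m=(np.abs(X[...,2]-.053)<.006)&(np.hypot(X[...,0]-.525,X[...,1]-.193)<.1)
q=cv2.minAreaRect((X[m][:,:2]*1000).astype(np.float32));print(m.sum(),q,cv2.boxPoints(q).round().tolist())
for n in('wrist','top'):
  cc,TT=cam(n)
  for s in r.mark_of(n,'seat')[:2]: print(n,s,onplane(cc,TT,[s['uv']],.045).round(4))
plan((.525,.193,.11),16.5)
E
```

```text
5139 ((542.8514404296875, 198.78753662109375), (126.77500915527344, 139.8031768798828), 16.47202491760254) [[462.0, 248.0], [502.0, 114.0], [623.0, 150.0], [584.0, 284.0]]
top {'uv': [236.4, 241.7], 'confidence': 0.61} [[0.525  0.1944 0.045 ]]
shift [0.021 0.139 0.289] turn [-0.    -0.    -0.005]
```

View pics/w4.png

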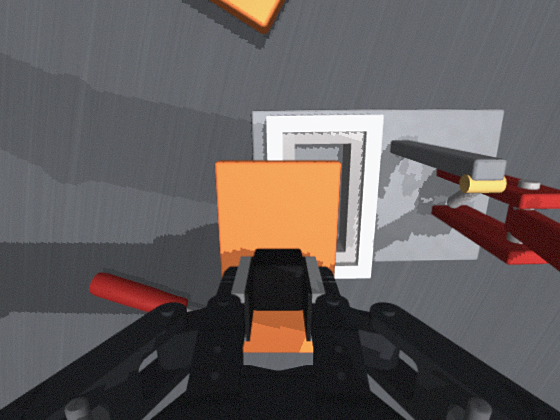

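The wrist picture shows the chamber rim with its corners near (266,115), (383,114) and (372,278), partly hidden by the held cover. I'll check the stand pose against these.

```bash
cat > fit.py <<'E'
from h import *
from scipy.optimize import least_squares
c,T=cam('wrist');I=cv2.imread('pics/w4.png');g=cv2.cvtColor(I,cv2.COLOR_BGR2GRAY)
w=((g>225)*255).astype(np.uint8);w[:, :240]=0;w[300:]=0;w[:,400:]=0
ys,xs=np.nonzero(w);tl=np.argmin(xs+ys);tr=np.argmax(xs-ys);br=np.argmax(xs+ys)
O=np.array([[xs[i],ys[i]] for i in(tl,tr,br)],float);print(O)
L=np.array([[-45,70],[45,70],[45,-70]])/1000
def P(p):
    a=p[2];M=np.array([[np.cos(a),-np.sin(a)],[np.sin(a),np.cos(a)]]);q=L@M.T+p[:2];return proj(c,T,np.c_[q,np.full(3,.053)])
s=least_squares(lambda p:(P(p)-O).ravel(),[.525,.193,.288]);print(s.x[:2].round(4),np.degrees(s.x[2]).round(2),s.fun.round(1))
print(P([.525,.1935,.288]).round(1))
E
python3 fit.py
```

```text
[[266. 116.]
 [382. 115.]
 [370. 276.]]
[0.5266 0.1946] 17.08 [-0.2  0.1  0.2 -0.6 -0.   0.7]
[[264.4 116.3]
 [380.7 115.8]
 [367.1 277.8]]
```

```bash
python3 - <<'E'
from h import *
plan((.526,.194,.1),16.8)
E
```

```text
shift [0.024 0.144 0.329] turn [-0.    -0.    -0.008]
```

Request:
servo_tool:
  commands:
    - [[0.024,0.144,0.1],[0,0,-0.008]]
    - [[0.024,0.144,0.25],[0,0,-0.008]]
    - [[0.024,0.144,0.33],[0,0,-0.008]]
    - [[0.024,0.144,0.33],[0,0,-0.008]]
    - [[0.024,0.144,0.33],[0,0,-0.008]]

```text
clock: 12.2
tcp_pos: [0.5263, 0.195, 0.1003]
orientation: [1.873, 2.522, -0.0]
contact_force: [0.0, 0.6, -1.9]
grip_width: 0.0229
gripper_force: 50.1
```

```bash
python3 - <<'E'
from h import *
plan((.526,.194,.086),16.8)
c,T=cam('top');I,D=r.grab_frame('top');cv2.imwrite('pics/t5.png',I[:,:,::-1])
E
```

```text
shift [-0.004 -0.002  0.057] turn [0. 0. 0.]
```

Request:
servo_tool:
  commands:
    - [[-0.004,-0.001,0.02],[0,0,0]]
    - [[-0.004,-0.001,0.04],[0,0,0]]
    - [[-0.004,-0.001,0.06],[0,0,0]]
    - [[-0.004,-0.001,0.07],[0,0,0]]
    - [[-0.004,-0.001,0.07],[0,0,0]]

```text
clock: 12.75
tcp_pos: [0.5256, 0.1947, 0.0819]
orientation: [-1.871, -2.523, 0.001]
contact_force: [0.3, 0.3, -2.5]
grip_width: 0.0228
gripper_force: 50.2
```

Request:
servo_tool:
  commands:
    - [[0,0,0.008],[0,0,0]]
    - [[0,0,0.016],[0,0,0]]
    - [[0,0,0.018],[0,0,0]]
    - [[0,0,0.018],[0,0,0]]

```text
clock: 13.15
tcp_pos: [0.5259, 0.1947, 0.0777]
orientation: [-1.871, -2.524, 0.0]
contact_force: [0.2, 0.1, -1.9]
grip_width: 0.0231
gripper_force: 50.2
```

Request:
servo_tool:
  commands:
    - [[0,0,0.003],[0,0,0]]
    - [[0,0,0.003],[0,0,0]]

```text
clock: 13.35
tcp_pos: [0.5261, 0.1948, 0.0776]
orientation: [-1.871, -2.523, -0.001]
contact_force: [-2.2, -0.9, 3.7]
grip_width: 0.0227
gripper_force: 51.0
```

Request:
servo_tool:
  commands:
    - [[0,0,0],[0,0,0]]
    - [[0,0,0],[0,0,0]]
    - [[0,0,0],[0,0,0]]
    - [[0,0,-0.1],[0,0,0]]
    - [[0,0,-0.2],[0,0,0]]
    - [[-0.05,-0.2,-0.35],[0,0,0]]
    - [[-0.05,-0.3,-0.5],[0,0,0]]
    - [[-0.05,-0.3,-0.5],[0,0,0]]
    - [[-0.05,-0.3,-0.5],[0,0,0]]
  claw: 0.55

```text
clock: 14.25
tcp_pos: [0.4579, 0.1616, 0.2031]
orientation: [-1.87, -2.524, -0.006]
contact_force: [-0.4, 0.6, 0.7]
grip_width: 0.0381
gripper_force: 0.0
```

```bash
python3 - <<'E'
from h import *
c,T,I,X,m=orange('wrist','w6',.1,(.526,.194),.08,.03)
k=m
P=X[m];A=np.c_[P[:,:2]-P[:,:2].mean(0),np.ones(len(P))];print('plane',np.linalg.lstsq(A,P[:,2],rcond=None)[0].round(4))
E
```

```text
wrist 7013 [526.7 195.4] [ 63.1 108.6] 16.9 z 0.0532 [[480.70001220703125, 238.3000030517578], [512.2999877929688, 134.3000030517578], [572.5999755859375, 152.60000610351562], [541.0999755859375, 256.6000061035156]]
plane [ 0.0019 -0.0032  0.0534]
```

View pics/w6.png

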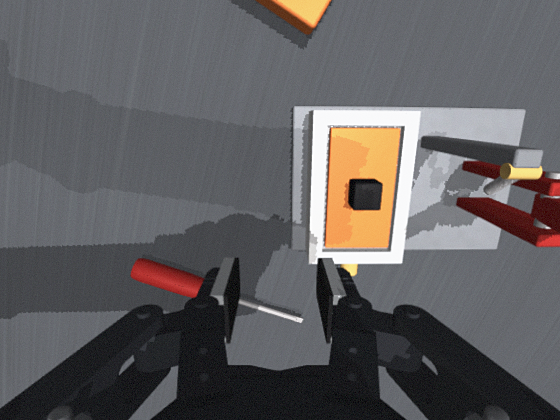

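The cover sits flush and level in the seat, with its knob at (365,194); the plane fit confirms it. Now the lever: rise, turn by 90°, and work out the path.

Request:
servo_tool:
  commands:
    - [[0,0,-0.2],[0,0,-0.1]]
    - [[0,0,-0.4],[0,0,-0.2]]
    - [[0,0,-0.64],[0,0,-1]]
    - [[0,0,-0.64],[0,0,-1]]
    - [[0,0,-0.64],[0,0,-1]]
    - [[0,0,-0.64],[0,0,-1]]
    - [[0,0,-0.64],[0,0,-1]]
    - [[0,0,-0.64],[0,0,-1]]
    - [[0,0,-0.64],[0,0,-1]]
    - [[0,0,-0.64],[0,0,-1]]
    - [[0,0,-0.64],[0,0,-1]]
    - [[0,0,-0.64],[0,0,-1]]
    - [[0,0,-0.64],[0,0,-1]]
  claw: 0.66

```text
clock: 15.6
tcp_pos: [0.4581, 0.1614, 0.3613]
orientation: [0.458, -3.107, 0.002]
contact_force: [-0.9, -0.1, -0.1]
grip_width: 0.0289
gripper_force: 0.0
```

```bash
cat > lev.py <<'E'
from h import *
import sys
ex=np.array([np.cos(np.radians(16.9)),np.sin(np.radians(16.9))]);C=np.array([.526,.1945])
def W(x,z): return (*(C+x*ex),z)
def wp(th):
    t=np.radians(th);b=np.interp(th,[0,30,60,78],[-10,-4,3,6])
    return (130-195*np.cos(t)+8*np.sin(t)+b*np.cos(t)+11)/1000,(105+195*np.sin(t)+8*np.cos(t)-b*np.sin(t)+24)/1000
E
python3 - <<'E'
from lev import *
print(r.get_obs()['joints'].round(2))
plan(W(.127,.362),106.9);plan(W(.127,.316),106.9)
for th in (78,70,60,50,40,30,20,10,5,0,-1.5,-2): x,z=wp(th);print(th,round(x,4),round(z,4))
E
```

```text
[-1.19  0.05  0.76  1.88 -0.03  1.23  1.45]
shift [-0.806  0.049 -0.004] turn [-0.001 -0.001 -0.001]
shift [-0.806  0.05   0.18 ] turn [-0.001 -0.001 -0.001]
78 0.1095 0.3155
70 0.0834 0.3106
60 0.0519 0.2993
50 0.0222 0.283
40 -0.0045 0.2615
30 -0.0273 0.2354
20 -0.0451 0.2053
10 -0.0575 0.1721
5 -0.0615 0.1547
0 -0.064 0.137
-1.5 -0.0641 0.1316
-2 -0.0642 0.1298
```

Request:
servo_tool:
  commands:
    - [[-0.2,0.049,0],[0,0,0]]
    - [[-0.4,0.049,0],[0,0,0]]
    - [[-0.6,0.049,0],[0,0,0]]
    - [[-0.81,0.049,0],[0,0,0]]
    - [[-0.81,0.049,0],[0,0,0]]
    - [[-0.81,0.049,0.1],[0,0,0]]
    - [[-0.81,0.049,0.18],[0,0,0]]
    - [[-0.81,0.049,0.18],[0,0,0]]
    - [[-0.81,0.049,0.18],[0,0,0]]

```text
clock: 16.5
tcp_pos: [0.6479, 0.2317, 0.317]
orientation: [0.46, -3.107, 0.0]
contact_force: [0.8, 0.5, -0.0]
grip_width: 0.0292
gripper_force: 0.0
```

```bash
python3 - <<'E'
from lev import *
I,D=r.grab_frame('wrist');J,_=r.grab_frame('scene');J=cv2.resize(J[90:270,230:410],(420,420));cv2.imwrite('pics/l1.png',np.hstack([I[:,100:460],J])[:,:,::-1])
o=r.get_obs();print(o['joints'].round(2))
for th in (78,70,60,50,40,30,20,10,5,0,-1.5,-2): print(th,end=' ');plan(W(*wp(th)),106.9)
E
```

```text
[-0.92  0.54  0.75  1.48 -0.38  1.27  1.74]
78 shift [0.074 0.    0.011] turn [ 0.     0.001 -0.   ]
70 shift [0.179 0.    0.031] turn [ 0.     0.001 -0.   ]
60 shift [0.305 0.    0.076] turn [ 0.     0.001 -0.   ]
50 shift [0.424 0.    0.141] turn [ 0.     0.001 -0.   ]
40 shift [0.531 0.    0.227] turn [ 0.     0.001 -0.   ]
30 shift [ 0.622 -0.     0.331] turn [ 0.     0.001 -0.   ]
20 shift [ 0.694 -0.     0.451] turn [ 0.     0.001 -0.   ]
10 shift [ 0.744 -0.     0.584] turn [ 0.     0.001 -0.   ]
5 shift [ 0.76  -0.     0.653] turn [ 0.     0.001 -0.   ]
0 shift [ 0.77  -0.     0.724] turn [ 0.     0.001 -0.   ]
-1.5 shift [ 0.77  -0.     0.746] turn [ 0.     0.001 -0.   ]
-2 shift [ 0.77  -0.     0.753] turn [ 0.     0.001 -0.   ]
```

View pics/l1.png

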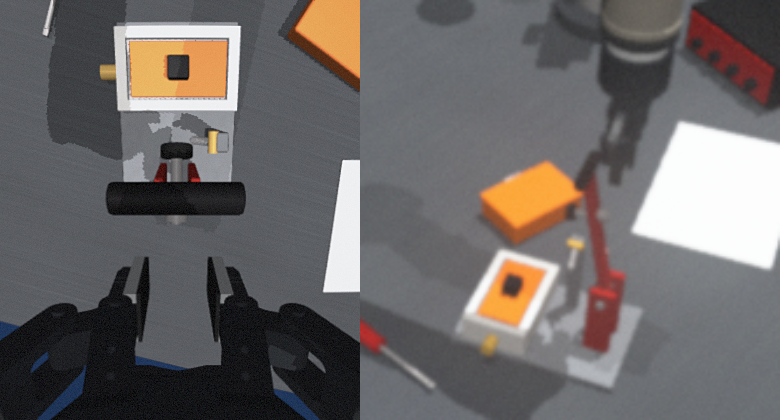

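The black bar, at (176,198) in the left half, stands centred ahead of the straddling fingers, and the fingers are behind it. I'll push along the arc.

Request:
servo_tool:
  commands:
    - [[0.074,0,0.011],[0,0,0]]
    - [[0.125,0,0.02],[0,0,0]]
    - [[0.18,0,0.031],[0,0,0]]
    - [[0.245,0,0.052],[0,0,0]]
    - [[0.305,0,0.076],[0,0,0]]
    - [[0.365,0,0.107],[0,0,0]]
    - [[0.424,0,0.141],[0,0,0]]
    - [[0.424,0,0.141],[0,0,0]]

```text
clock: 17.4
tcp_pos: [0.5457, 0.2005, 0.2825]
orientation: [-0.461, 3.107, 0.002]
contact_force: [0.9, -0.8, 1.6]
grip_width: 0.029
gripper_force: 0.8
```

```bash
python3 - <<'E'
from lev import *
I,D=r.grab_frame('wrist');J,_=r.grab_frame('scene');J=cv2.resize(J[90:270,230:410],(420,420));cv2.imwrite('pics/l2.png',np.hstack([I[:,100:460],J])[:,:,::-1])
for th in (50,45,40,35,30,25,20,15,10,5,0,-1.5,-2): print(th,end=' ');plan(W(*wp(th)),106.9)
E
```

```text
50 shift [ 0.001 -0.     0.001] turn [ 0.001  0.002 -0.   ]
45 shift [ 0.056 -0.     0.042] turn [ 0.001  0.002 -0.   ]
40 shift [ 0.108 -0.     0.087] turn [ 0.001  0.002 -0.   ]
35 shift [ 0.156 -0.     0.137] turn [ 0.001  0.002 -0.   ]
30 shift [ 0.2   -0.     0.191] turn [ 0.001  0.002 -0.   ]
25 shift [ 0.238 -0.     0.25 ] turn [ 0.001  0.002 -0.   ]
20 shift [ 0.271 -0.     0.312] turn [ 0.001  0.002 -0.   ]
15 shift [ 0.299 -0.     0.377] turn [ 0.001  0.002 -0.   ]
10 shift [ 0.321 -0.001  0.444] turn [ 0.001  0.002 -0.   ]
5 shift [ 0.337 -0.001  0.514] turn [ 0.001  0.002 -0.   ]
0 shift [ 0.347 -0.001  0.585] turn [ 0.001  0.002 -0.   ]
-1.5 shift [ 0.348 -0.001  0.606] turn [ 0.001  0.002 -0.   ]
-2 shift [ 0.348 -0.001  0.613] turn [ 0.001  0.002 -0.   ]
```

View pics/l2.png

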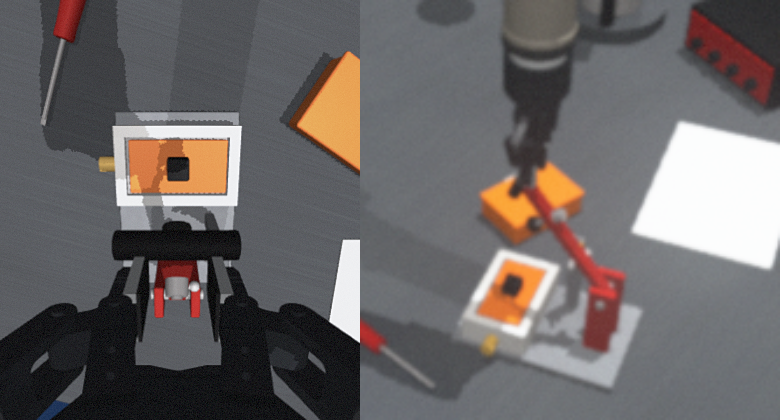

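The lever follows at about 50°, with the bar at (176,245) in contact with both fingers. Continuing the press.

Request:
servo_tool:
  commands:
    - [[0.056,0,0.042],[0,0,0]]
    - [[0.108,0,0.087],[0,0,0]]
    - [[0.156,0,0.137],[0,0,0]]
    - [[0.2,0,0.191],[0,0,0]]
    - [[0.238,0,0.25],[0,0,0]]
    - [[0.271,0,0.312],[0,0,0]]
    - [[0.299,0,0.377],[0,0,0]]
    - [[0.321,0,0.444],[0,0,0]]
    - [[0.337,0,0.514],[0,0,0]]
    - [[0.345,0,0.56],[0,0,0]]
    - [[0.347,0,0.585],[0,0,0]]
    - [[0.347,0,0.585],[0,0,0]]

```text
clock: 18.7
tcp_pos: [0.4645, 0.1758, 0.1356]
orientation: [-0.461, 3.107, -0.0]
contact_force: [2.7, 0.8, 3.1]
grip_width: 0.0292
gripper_force: 1.3
```

Request:
servo_tool:
  commands:
    - [[0,0,0.008],[0,0,0]]
    - [[0,0,0.016],[0,0,0]]
    - [[0,0,0.02],[0,0,0]]
    - [[0,0,0.02],[0,0,0]]

```text
clock: 19.1
tcp_pos: [0.4643, 0.1758, 0.1312]
orientation: [-0.461, 3.106, 0.001]
contact_force: [0.4, 0.6, 6.1]
grip_width: 0.0291
gripper_force: 2.7
```

Request:
servo_tool:
  commands:
    - [[0,0,0.004],[0,0,0]]
    - [[0,0,0.008],[0,0,0]]
    - [[0,0,0.008],[0,0,0]]

```text
clock: 19.4
tcp_pos: [0.4643, 0.1758, 0.1293]
orientation: [-0.461, 3.106, 0.001]
contact_force: [1.3, 0.7, 5.6]
grip_width: 0.0292
gripper_force: 3.1
```

Request:
servo_tool:
  commands:
    - [[0,0,0.004],[0,0,0]]
    - [[0,0,0.006],[0,0,0]]
    - [[0,0,0.006],[0,0,0]]

```text
clock: 19.7
tcp_pos: [0.4642, 0.1758, 0.1278]
orientation: [-0.461, 3.106, 0.001]
contact_force: [0.7, 0.4, 5.4]
grip_width: 0.029
gripper_force: 3.3
```

Request:
servo_tool:
  commands:
    - [[0,0,0.004],[0,0,0]]
    - [[0,0,0.006],[0,0,0]]
    - [[0,0,0.006],[0,0,0]]

```text
clock: 20.0
tcp_pos: [0.4642, 0.1758, 0.1263]
orientation: [-0.461, 3.106, 0.001]
contact_force: [1.6, -0.3, 7.0]
grip_width: 0.0289
gripper_force: 3.4
```

Request:
servo_tool:
  commands:
    - [[0,0,0.003],[0,0,0]]
    - [[0,0,0.006],[0,0,0]]
    - [[0,0,0.006],[0,0,0]]

```text
clock: 20.3
tcp_pos: [0.4642, 0.1758, 0.1248]
orientation: [-0.461, 3.106, 0.001]
contact_force: [0.9, 0.4, 6.5]
grip_width: 0.0287
gripper_force: 3.5
```

Request:
servo_tool:
  commands:
    - [[0,0,-0.008],[0,0,0]]
    - [[0,0,-0.016],[0,0,0]]
    - [[0,0,-0.03],[0,0,0]]
    - [[0,0,-0.045],[0,0,0]]
    - [[0,0,-0.045],[0,0,0]]

```text
clock: 20.8
tcp_pos: [0.4638, 0.1757, 0.1358]
orientation: [-0.461, 3.107, 0.001]
contact_force: [1.1, 0.1, 1.9]
grip_width: 0.0292
gripper_force: 1.3
```

```bash
python3 - <<'E'
from lev import *
I,D=r.grab_frame('wrist');J,_=r.grab_frame('scene');J=cv2.resize(J[150:270,240:380],(490,420));cv2.imwrite('pics/l3.png',np.hstack([I[:,130:430],J])[:,:,::-1])
E
```

```text
(no output)
```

View pics/l3.png

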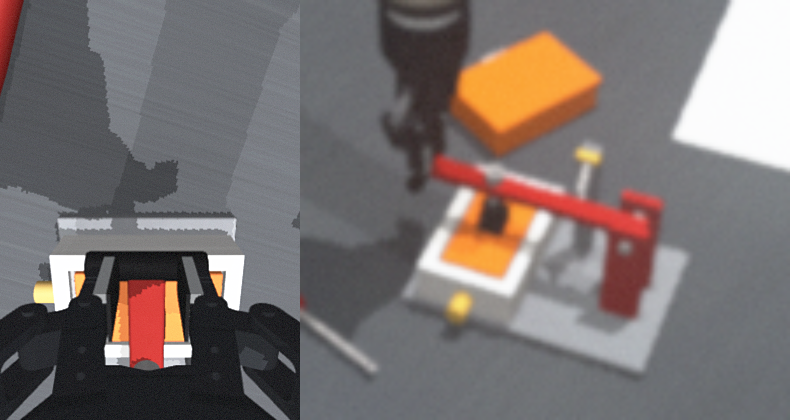

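The lever is held just below the fingers and still pushes back, so the catch hasn't snapped yet. Pressing further while watching the force.

Request:
servo_tool:
  commands:
    - [[0,0,0.02],[0,0,0]]
    - [[0,0,0.04],[0,0,0]]
    - [[0,0,0.05],[0,0,0]]
    - [[0,0,0.05],[0,0,0]]

```text
clock: 21.3
tcp_pos: [0.4636, 0.1756, 0.1229]
orientation: [0.461, -3.107, -0.001]
contact_force: [-1.6, 0.3, 11.2]
grip_width: 0.0288
gripper_force: 5.9
```

Request:
servo_tool:
  commands:
    - [[0,0,0.004],[0,0,0]]
    - [[0,0,0.008],[0,0,0]]
    - [[0,0,0.008],[0,0,0]]

```text
clock: 21.6
tcp_pos: [0.4636, 0.1756, 0.1216]
orientation: [0.461, -3.107, -0.002]
contact_force: [-3.8, -0.7, 20.1]
grip_width: 0.0293
gripper_force: 9.8
```

```bash
python3 - <<'E'
from lev import *
ey=np.array([-ex[1],ex[0]])
for n in('scene','top'):
    c,T=cam(n);I,D=r.grab_frame(n);X=cloud(c,T,D);h=cv2.cvtColor(I,cv2.COLOR_RGB2HSV)
    q=X[...,:2]-C;sx=q@ex;sy=q@ey
    m=(abs(sy)<.018)&(sx>-.06)&(sx<.12)&(X[...,2]>.08)&(X[...,2]<.2)&((h[...,0]<6)|(h[...,0]>174))&(h[...,1]>150)
    if m.sum()>20:
        p=np.polyfit(sx[m],X[...,2][m],1);print(n,m.sum(),'slope deg',np.degrees(np.arctan(p[0])).round(2),'z at hinge',np.polyval(p,.13).round(4))
E
```

```text
scene 232 slope deg 3.04 z at hinge 0.1097
top 276 slope deg 3.38 z at hinge 0.1116
```

Request:
servo_tool:
  commands:
    - [[0,0,-0.008],[0,0,0]]
    - [[0,0,-0.02],[0,0,0]]
    - [[0,0,-0.04],[0,0,0]]
    - [[0,0,-0.06],[0,0,0]]
    - [[0,0,-0.06],[0,0,0]]

```text
clock: 22.2
tcp_pos: [0.4635, 0.1755, 0.1359]
orientation: [0.461, -3.107, -0.0]
contact_force: [1.4, -0.3, 2.4]
grip_width: 0.0289
gripper_force: 1.3
```

Request:
servo_tool:
  commands:
    - [[0,0,-0.01],[0,0,0]]
    - [[0,0,-0.02],[0,0,0]]
    - [[0,0,-0.02],[0,0,0]]

```text
clock: 22.5
tcp_pos: [0.463, 0.1754, 0.1406]
orientation: [0.461, -3.107, 0.0]
contact_force: [-0.2, -0.0, -0.5]
grip_width: 0.0291
gripper_force: 0.0
```

```bash
cat > slope.py <<'E'
from lev import *
ey=np.array([-ex[1],ex[0]])
for n in('scene','top'):
    c,T=cam(n);I,D=r.grab_frame(n);X=cloud(c,T,D);h=cv2.cvtColor(I,cv2.COLOR_RGB2HSV)
    q=X[...,:2]-C;sx=q@ex;sy=q@ey
    m=(abs(sy)<.018)&(sx>-.06)&(sx<.12)&(X[...,2]>.08)&(X[...,2]<.2)&((h[...,0]<6)|(h[...,0]>174))&(h[...,1]>150)
    p=np.polyfit(sx[m],X[...,2][m],1);print(n,m.sum(),'slope deg',np.degrees(np.arctan(p[0])).round(2),'z at hinge',np.polyval(p,.13).round(4))
E
python3 slope.py
```

```text
scene 243 slope deg -1.41 z at hinge 0.1103
top 259 slope deg -1.83 z at hinge 0.1107
```

The contact force is now zero and the lever stays down, so it looks latched. I'll move well away and check.

Request:
servo_tool:
  commands:
    - [[0,0,-0.04],[0,0,0]]
    - [[0,0,-0.1],[0,0,0]]
    - [[0,0,-0.25],[0,0,0]]
    - [[0,0,-0.45],[0,0,0]]
    - [[0,0,-0.65],[0,0,0]]
    - [[0,0,-0.8],[0,0,0]]
    - [[0,0,-0.8],[0,0,0]]
    - [[0,0,-0.8],[0,0,0]]

```text
clock: 23.4
tcp_pos: [0.4637, 0.1756, 0.3415]
orientation: [-0.461, 3.106, 0.003]
contact_force: [0.0, 0.5, -0.3]
grip_width: 0.0289
gripper_force: 0.0
```

```bash
python3 slope.py; python3 - <<'E'
from lev import *
I,D=r.grab_frame('wrist');J,_=r.grab_frame('scene');J=cv2.resize(J[150:360,160:380],(440,420));cv2.imwrite('pics/l4.png',np.hstack([I[:,100:460],J])[:,:,::-1])
E
```

```text
scene 244 slope deg -1.27 z at hinge 0.1104
top 344 slope deg -1.02 z at hinge 0.111
```

View pics/l4.png

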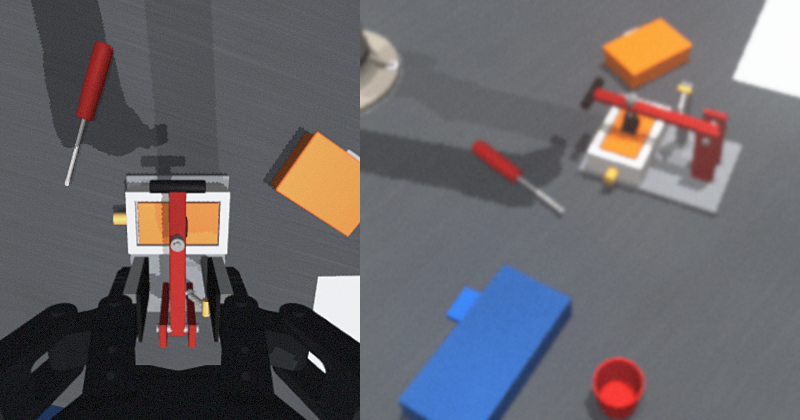

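The lever stays down over the seated cover, with the bar at (177,186) in the left half. The spare, tub, driver and case are where they were, and the gripper is clear. Handing in.

```bash
python3 -c "
from bench import r
print(r.hand_in())"
```

```text
the job is handed in; nothing more can be done
None
```

I drew the cover out of its bay, let go of it on the bench, took it by its knob and seated it level, and the catch now holds the lever down over it; the other things look untouched, and I handed the job in at about 24 s.

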